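# Clamp a pestle in the drilling jig

### The arm

A 6-joint arm with a two-finger parallel gripper is mounted at the origin on the work surface. World frame = base frame: x ahead of the robot, y to its left, z up, the work surface at z = 0. Lengths are in mm, angles in rad, forces in N, time in s.
With the tool pointing down it reaches from about 300 to 875 mm from the base axis. Payload 6.4 kg.
Tool frame: the origin (TCP) lies at the very end of the fingers, on their centre line; the grasp point (between the pads) lies 19 mm behind it; z points along the fingers, y is the line along which they close (so a half turn about z gives the same grasp; the last joint's range is limited). The gripper opens to 88 mm and grips with 3 to 60 N. Pads are 18 mm wide; open, the fingers measure 123 mm over their backs; the gripper's body (75 mm by 187 mm) begins 45 mm behind the grasp point.
Start: joints at [0.91, 0.181, 1.607, -0, 1.354, -0.206], TCP at [252.579, 516.571, 238.714] pointing down, gripper open.
Joint ranges: [-2.99, 2.99], [-0.89, 2.07], [0.3, 2.58], [-1.14, 4.28], [0, 2.63], [-3.12, 3.12]. Speed limits (rad/s): [2.57, 2.57, 3.01, 3.14, 3.14, 3.14].

### API

Orientations are given as [roll, pitch, yaw] about the fixed x, y, z axes, in that order (R = Rz(yaw) Ry(pitch) Rx(roll)).
In Python, from station import monitor, vision, workorder gives the robot as it stands.
- The arm moves only by the shell command python3 -m inch 'ROWS' [FORCE]. ROWS is text: rows parted by semicolons, each of 7 numbers parted by spaces: the turn, a rotation vector about the world's x, y, z in degrees, then the shift along the world's x, y, z in mm, then the opening, from 0 (shut) to 1 (fully open). A call has 1 to 10 rows; each row shifts and turns the commanded pose from where the row before left it; what a row does not reach is not made up. A row lasts 1/10 s, in which the tool goes at most 50 mm and 8.59 degrees, less where a joint would pass 70% of its speed; a pose out of reach is approached as far as the arm can. A call with a gripper value outside its range is refused whole. The fingers move at their own pace and stop on an object; FORCE is the grip in N (left out, the last holds). Time passes only in rows, so rows that do not move let the fingers close. It gives the time, the measured TCP pose, the force, the opening and the grip force at its end, in the units of the state.
- monitor.get_obs(): the state, without advancing time (a new reading comes with each control period).
- vision.snapshot(name): name is "scene" or "top"; returns a dict with "color" (480x640x3 uint8, blue, green, red), "K" (3x3 intrinsics, pixels), "D" ([k1, k2, p1, p2, k3] as OpenCV has them; the pictures are not rectified), "world_to_cam" (4x4, takes a point from world to camera coordinates). Camera axes: x right, y up, looking along -z (the intrinsics and any distortion apply to the point x, -y, -z); pixel columns grow to the right and rows downward; lengths in mm; the calibration is good to about 2 mm. A picture is of the moment at which its call begins. There is no depth.
- workorder.sign_off(): hands the job in; it is judged then, once.
The state is a dict: "time": time; "joint_pos": joint angles; "qvel": joint speeds; "effort": joint torques, N m; "position": TCP position; "eef_rot": TCP orientation; "ft_force": force on the tool from outside, world axes, zero at the start; "ft_torque": the same for the moment, N m; "width": finger opening in mm; "finger_force": force on a finger pad.
Only numpy, scipy, OpenCV 4.12 (cv2) and the standard library are available. Lean on these libraries where they do the work, as an engineer would, in place of code of your own. Each camera call takes 0.05 s, during which the arm holds its last target. There are 200 camera calls.

### The job

Load the hardwood pestle into the drilling jig, ready for its hanging hole: lay it in the two V saddles with the thin handle end under the drill guide, slide it home until its end just bears on the steel stop screw, and then press the toggle clamp's handle down over centre so that it locks and the rubber pad holds the pestle. Feel for the stop (its setting changes from day to day) and push gently on it, do not lean hard on the handle, and leave everything else on the cart where it stands.

Things in the scene. Friction and masses are not known exactly. Their poses are not given: they have to be found in the camera images.
- pestle_grip (a point): Loose dark turned hardwood pestle, 210 mm long, about 130 g: round handle 26 mm thick for 145 mm, then a flare to a 44 mm thick head (170 to 210 mm). This point: on its axis, 118 mm from the handle's end, near the balance point; grip here across the 26 mm. x axis: along the pestle, handle end towards head (its roll does not matter). It lies on the cart, head end raised by 3 degrees.
- pestle_end (a point): Centre of the flat end face of the pestle's thin handle, 118 mm from pestle_grip (at x = -118 mm in its axes). This end meets the stop.
- pestle: The same pestle as a whole; its origin and axes are those of pestle_grip.
- jig: Drilling jig fixed to the cart: plywood board 170 x 270 x 18 mm. Origin: centre of the board's underside. y: along the line of the seated pestle, away from the stop; x: from the clamp's side to the pestle's side; z up. Clamp on a wooden riser at y = -50 mm (46 mm wide in y), on the -x side; while open its arm is 150 mm high and its handle 224 mm high, within 25 mm of y = -50 mm.
- lay_grip (a point): Where to bring pestle_grip to lay the pestle in the saddles clear of the drill guide, its end 47 mm from the stop bracket's face (x 47, y 60, z 50 mm in the jig's frame); axes as jig. The seated pestle's axis is level and parallel to y through this point, 32 mm above the board, head towards +y. From y = -38 to 83 mm of the jig there is only the flat board under it: free room for fingers.
- handle_saddle (a point): Wooden V saddle (90 degree V open upward, 22 mm long in y) for the 26 mm handle; the point is on the seated pestle's axis (jig x 47, y -50, z 50 mm). The V is 42 mm wide at its top, 53 mm above the cart. Sliding in the wooden saddles drags with up to about 5 N; the stop is firm, and 5 to 10 N on it is enough. Axes as jig.
- head_saddle (a point): Wooden V saddle (90 degree V open upward, 36 mm long in y) for the 44 mm head; the point is on the seated pestle's axis (jig x 47, y 102, z 50 mm). The V is 54 mm wide at its top, 46 mm above the cart. It carries the head from the lay-down place to home. Axes as jig.
- stop_face (a point): Point of the stop bracket's face on the seated pestle's axis (jig x 47, y -105, z 50 mm); axes as jig, the face looks along +y. A steel stop screw, 12 mm thick, comes out of the face here; the pestle is home when its end bears on the screw's tip, 1 to 19 mm out from the face: where it is set differs each time and is not measured (find it by feel, sliding along -y).
- stop: Steel stop bracket with its locked stop screw and the drill-guide arm (36 mm wide in x) that reaches 38 mm out from the face over the pestle's end, its underside 9 mm above the seated handle, its top 84 mm above the cart (bush 90 mm): it hides the screw from above. Origin at the foot of the face, on the board; axes as jig.
- handle_sleeve: Toggle clamp's handle: black rubber sleeve 70 mm long, 20 mm wide (along the jig's y), 14 mm thick; origin at its centre. Its x runs along the handle to the pivot; its z comes out of the broad face to push on, which looks to the jig's +x while the handle is raised and up when it is closed. It starts raised upright, at jig (x, z) = (-33, 188) mm, 1.57 rad above level.
- handle_half (a point): Where the sleeve's centre is at 0.74 rad above level (jig x -94, y -50, z 180 mm; axes as jig). The whole path in the jig's (x, z) mm, with the angle above level in rad: (-33, 188) 1.57; (-50, 196) 1.39; (-64, 196) 1.21; (-78, 193) 1.03; (-87, 187) 0.89; (-94, 180) 0.74; (-100, 169) 0.59; (-105, 155) 0.43; (-108, 145) 0.33; (-110, 135) 0.22; (-113, 112) 0.
- handle_closed (a point): Where the sleeve's centre is when locked (jig x -113, y -50, z 112 mm, handle level); axes as jig. The handle turns freely (1 N) until the pad meets the pestle at 0.5 to 0.35 rad above level, then resists with up to 3 to 8 N (the pad's screw setting is not known), most near 0.3 rad; past centre, at 0.09 rad, it snaps down by itself onto a firm stop.
- clamp_handle (a joint): Angle between the clamp's handle and its arm (rad): 0 open as at the start, about 2.4 when the pad meets the pestle, 2.89 on centre, 2.97 locked against the handle's stop. It stays open, or locked, by itself; no push on the handle above about 15 N is ever needed.
- clamp_pad: Round rubber pad, 18 mm across, on the spindle at the end of the clamp arm; origin at the centre of its face. It comes down on the pestle's handle over the handle saddle, and presses a seated pestle with about 17 to 33 N when locked.
- mortar: Bystander: wooden mortar, 128 mm across, 92 mm high; origin under its centre.
- tumbler_a: Bystander: glass tumbler, 68 mm across, 95 mm high, upright; origin under its centre.
- tumbler_b: Bystander: glass tumbler, 68 mm across, 95 mm high, upright; origin under its centre.
- incense_holder: Bystander: white ceramic incense holder, a disc 96 mm across with a small central nub, 30 mm high; origin under its centre.
- scoop: Bystander: grey plastic coffee scoop, cup 52 mm across and 34 mm high, with an 85 mm handle towards its -x; origin under the cup.
- sanding_block: Bystander: cork sanding block 100 x 62 x 26 mm; origin under its centre.
- bench_brush: Bystander: bench brush lying on the cart; origin under it.
Mind the look-alikes: they are no part of the job. Leave any orange look-alike of the pestle alone.

How it is judged:
By the outcome, as a careful person would: the job done as asked, in the order asked, and still so for the second after the job is handed in, with the robot touching nothing.
It also fails if it takes over 69 s, if anything falls off the work surface, if the arm or the gripper's body presses on something with over 40 N, if the wrist force passes 120 N, or if a joint passes its speed limit or range.

## Working session

There is one attempt and no reset: what is moved stays moved. The work goes in short steps, Python scripts to look and compute and a shell command to move; the robot and the scene stay as the last step left them, time stands still between calls to the robot, and variables do not carry over. Pictures are saved under pics/ and viewed, at most 10 in all, crops included, and the job is handed in when it is done.

```bash
mkdir -p pics; python3 - <<'E'
from station import monitor, vision
import cv2, pickle
for n in("scene","top"):
    s=vision.snapshot(n); cv2.imwrite(f"pics/{n}0.png",s["color"]); pickle.dump(s,open(n+"0.pkl","wb"))
    print(n,s["K"],s["D"],s["world_to_cam"])
o=monitor.get_obs(); print(o)
E
```

```text
scene [[534.66736383   0.         332.57108898]
 [  0.         534.66736383 235.59331853]
 [  0.           0.           1.        ]] [-0.05123578  0.          0.          0.          0.        ] [[ 4.37241885e-01  8.99330472e-01 -4.92308201e-03 -2.08740498e+02]
 [-7.52782906e-01  3.68976678e-01  5.45136778e-01  3.75406239e+02]
 [ 4.92074618e-01 -2.34650621e-01  8.38332664e-01 -1.80981991e+03]
 [ 0.00000000e+00  0.00000000e+00  0.00000000e+00  1.00000000e+00]]
top [[458.64964881   0.         319.36578215]
 [  0.         458.64964881 236.38884083]
 [  0.           0.           1.        ]] [-0.11112029  0.          0.          0.          0.        ] [[-1.57722026e-02 -9.99875606e-01 -1.03694474e-04 -5.54400987e+01]
 [ 9.80278940e-01 -1.54835131e-02  1.97011323e-01 -5.90887458e+02]
 [-1.96988421e-01  3.00565299e-03  9.80401208e-01 -1.11657296e+03]
 [ 0.00000000e+00  0.00000000e+00  0.00000000e+00  1.00000000e+00]]
{'time': 0.1, 'joint_pos': array([ 9.09729874e-01,  1.81495486e-01,  1.60789777e+00, -2.58915555e-05,
        1.35381420e+00, -2.06302880e-01]), 'qvel': array([ 0.00079821, -0.0030348 , -0.00303072,  0.00036723,  0.00085944,
       -0.00029223]), 'effort': array([-1.48396903e-04, -4.34823632e+01, -3.42692757e+01,  7.04714446e-02,
        3.40583478e-02, -3.44187799e-05]), 'position': array([252.2557546 , 516.16990956, 237.88902944]), 'eef_rot': array([-3.14000692e+00, -3.06040691e-04,  2.68683443e+00]), 'ft_force': array([-0.8216208 , -0.5228392 , -0.14786213]), 'ft_torque': array([ 0.00488525,  0.02275255, -0.02858182]), 'finger_force': 0.0, 'width': 88.33022432428118}
```

View pics/scene0.png

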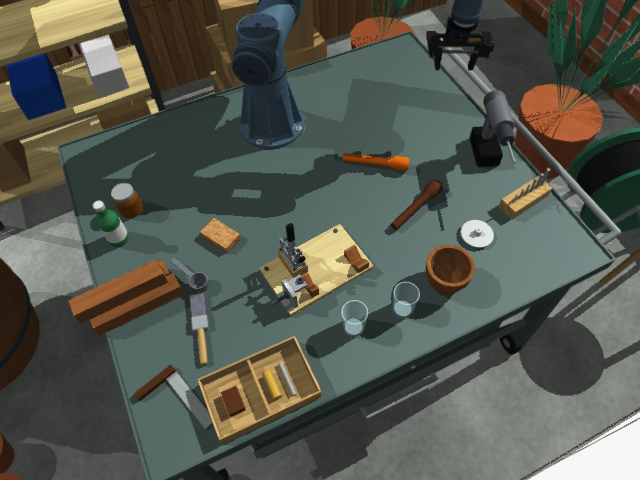

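View pics/top0.png

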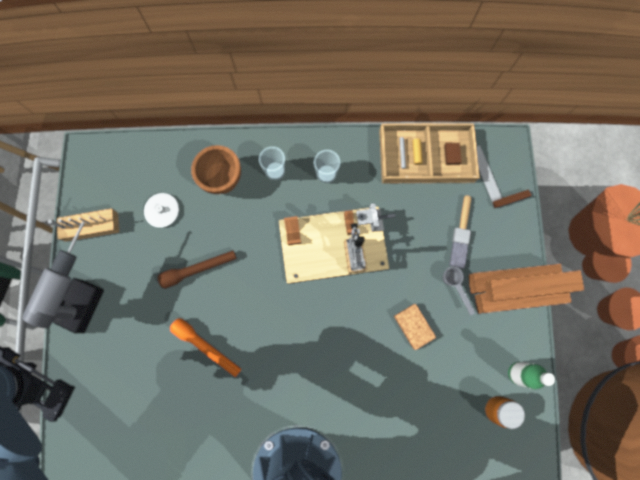

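Scene view: the dark pestle runs from its handle end at (392,228) to its head at (437,187), the orange look-alike is at (375,160), and the jig is at (315,268). Top view:
- **Dark turned pestle:** handle end (236,255), head (168,278). This is my choice.
- **Orange look-alike:** (205,347). Leave it alone.
- **Other brown wooden things:** brush/boards (525,285), handle (512,198), and saddle blocks (292,231) on the jig.
- **Jig board corners:** about (279,219), (382,206), (388,270), (285,282), with the stop at the right (375,215). So jig +y is about world +y, and jig +x is away from the robot.

```bash
cat > h.py <<'E'
import numpy as np, cv2, pickle
def ray(s,px):
    u=cv2.undistortPoints(np.array(px,float).reshape(-1,1,2),s["K"],np.array(s["D"],float)).reshape(-1,2)
    M=s["world_to_cam"];R=M[:3,:3];c=-R.T@M[:3,3]
    return c,np.c_[u[:,0],-u[:,1],-np.ones(len(u))]@R
def plane(s,px,z):
    c,d=ray(s,px); return c+d*((z-c[2])/d[:,2])[:,None]
def proj(s,P):
    M=s["world_to_cam"];q=(np.atleast_2d(P)@M[:3,:3].T+M[:3,3])*[1,-1,-1]
    return cv2.projectPoints(q,np.zeros(3),np.zeros(3),s["K"],np.array(s["D"],float))[0].reshape(-1,2)
def biggest(m):
    cs,_=cv2.findContours(m.astype(np.uint8),0,1); return max(cs,key=cv2.contourArea)
E
python3 - <<'E'
from h import *
t=pickle.load(open("top0.pkl","rb"));im=t["color"]
hsv=cv2.cvtColor(im,cv2.COLOR_BGR2HSV)
# pestle
def roi(m,x0,y0,x1,y1):
    z=np.zeros_like(m,np.uint8); z[y0:y1,x0:x1]=m[y0:y1,x0:x1]; return z
print(hsv[268,198],hsv[277,168],hsv[250,310],hsv[262,230])
m=roi(((hsv[...,0]<15)|(hsv[...,0]>170))&(hsv[...,1]>100),150,240,245,295)
c=biggest(m); print("pestle area",cv2.contourArea(c))
P=plane(t,c.reshape(-1,2),17)[:,:2]
mu=P.mean(0); 
box=cv2.minAreaRect(P.astype(np.float32)); print("box",box)
b=cv2.boxPoints(box);
u=np.array([np.cos(1),np.sin(1)])
w,v=np.linalg.eigh(np.cov(P.T)); a=v[:,1]; a*=np.sign(a[1]); s=(P-mu)@a; n=np.array([-a[1],a[0]]); d=(P-mu)@n
h=s<s.max()-75
for lo in np.arange(s.min(),s.max(),20):
    k=(s>=lo)&(s<lo+20); print(round(lo-s.min()),d[k].min().round(1),d[k].max().round(1))
print("mu",mu,"axis",a,"yaw",np.degrees(np.arctan2(a[1],a[0])),"len",np.ptp(s),"end",mu+a*s.min(),"head",mu+a*s.max())
# board
m=roi((hsv[...,0]>12)&(hsv[...,0]<35)&(hsv[...,1]>50)&(hsv[...,2]>120),270,195,400,290)
m=cv2.morphologyEx(m,cv2.MORPH_CLOSE,np.ones((5,5)))
c=cv2.convexHull(biggest(m)); Q=plane(t,c.reshape(-1,2),18)[:,:2]
bx=cv2.minAreaRect(Q.astype(np.float32)); print("board",bx, cv2.boxPoints(bx))
o=im.copy(); cv2.drawContours(o,[c],-1,(0,0,255),1)
e=proj(t,np.c_[np.array([mu+a*s.min(),mu+a*s.max()]),[13,25]]);cv2.line(o,tuple(e[0].astype(int)),tuple(e[1].astype(int)),(0,255,0),1)
cv2.imwrite("pics/chk1.png",cv2.resize(o[140:320,140:410],None,fx=2.9,fy=2.9,interpolation=cv2.INTER_CUBIC))
E
```

```text
[ 10 139 114] [ 10 140 120] [ 25  59 250] [84 16 78]
pestle area 669.0
box ((516.7960205078125, 260.3233947753906), (40.126399993896484, 211.2017822265625), 17.87110710144043)
0 -10.2 9.6
20 -10.5 10.2
40 -10.7 9.7
60 -10.3 10.2
80 -10.1 10.4
100 -9.7 10.3
120 -11.0 10.7
140 -13.1 15.0
160 -19.5 19.9
180 -19.9 20.3
200 -17.5 20.1
mu [517.8178233  263.56640729] axis [-0.3265278  0.9451876] yaw 109.05816171444188 len 211.08584151582602 end [553.16343034 161.2528218 ] head [484.23803592 360.76854172]
board ((579.6527099609375, -100.963623046875), (176.89541625976562, 272.7914123535156), 7.2584967613220215) [[ 474.6808     23.164013]
 [ 509.14685  -247.4413  ]
 [ 684.62463  -225.09126 ]
 [ 650.15857    45.514053]]
```

View pics/chk1.png

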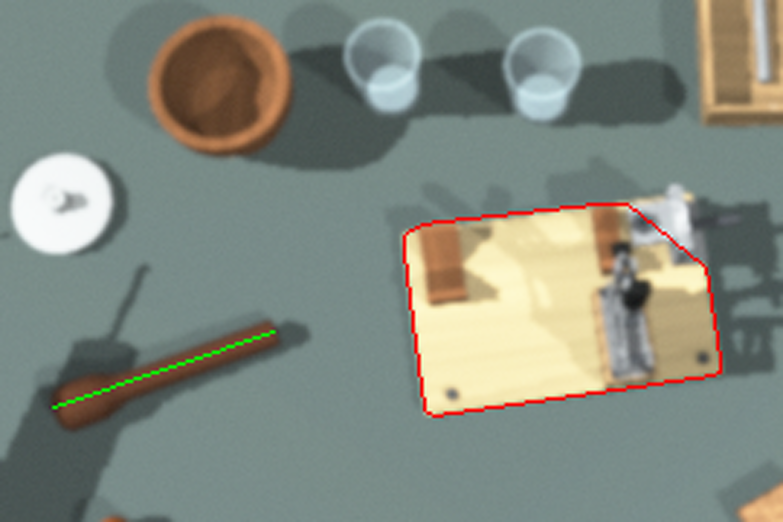

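The crop confirms the choice: the dark pestle's axis (green) fits its silhouette, with length 211 mm and handle width about 21–26 mm. The board outline fits too. I'll do one refinement using side-line fits in both views.

```bash
python3 - <<'E'
from h import *
for n,box,pr in(("top",(270,195,400,290),None),("scene",(250,215,380,320),None)):
    t=pickle.load(open(n+"0.pkl","rb"));im=t["color"];hsv=cv2.cvtColor(im,cv2.COLOR_BGR2HSV)
    m=((hsv[...,0]>12)&(hsv[...,0]<35)&(hsv[...,1]>50)&(hsv[...,2]>120)).astype(np.uint8)
    z=np.zeros_like(m);x0,y0,x1,y1=box;z[y0:y1,x0:x1]=m[y0:y1,x0:x1]
    c=biggest(z).reshape(-1,2); Q=plane(t,c,18)[:,:2]
    th=np.radians(7.26);ex=np.array([np.cos(th),np.sin(th)]);ey=np.array([-ex[1],ex[0]])
    L=np.c_[(Q-[580,-101])@ex,(Q-[580,-101])@ey]
    for nm,ax,sg,nom in(("+x",0,1,85),("-x",0,-1,-85),("+y",1,1,135),("-y",1,-1,-135)):
        k=(abs(L[:,ax]-nom)<9)&(abs(L[:,1-ax])<(115 if ax==0 else 70))
        if k.sum()>5:
            p=np.polyfit(L[k,1-ax],L[k,ax],1)
            r=L[k,ax]-np.polyval(p,L[k,1-ax]);k2=abs(r)<2.5;p=np.polyfit(L[k,1-ax][k2],L[k,ax][k2],1)
            print(n,nm,k2.sum(),"at",p[1].round(1),"slope deg",np.degrees(p[0]).round(2))
    # pestle
    box=(150,240,245,295) if n=="top" else (380,170,450,240)
    m=(((hsv[...,0]<15)|(hsv[...,0]>170))&(hsv[...,1]>100)).astype(np.uint8)
    z=np.zeros_like(m);x0,y0,x1,y1=box;z[y0:y1,x0:x1]=m[y0:y1,x0:x1]
    c=biggest(z).reshape(-1,2);P=plane(t,c,17)[:,:2]
    e=np.array([553,161]);a=np.array([-.3265,.9452]);nn=np.array([-a[1],a[0]])
    s=(P-e)@a;d=(P-e)@nn
    k=(s>10)&(s<135);A=np.polyfit(s[k&(d>0)],d[k&(d>0)],1);B=np.polyfit(s[k&(d<0)],d[k&(d<0)],1)
    print(n,"pestle s",s.min(),s.max(),"edges",A,B,"mid at118",(np.polyval(A,118)+np.polyval(B,118))/2,"slope deg",np.degrees((A[0]+B[0])/2))
    c0,_=ray(t,[[320,240]]);print("cam",c0)
t=pickle.load(open("top0.pkl","rb"))
print("tumbler bases b,a:",plane(t,[[326,173],[275,170]],0)[:,:2],"rims",plane(t,[[327,162],[272,158]],95)[:,:2])
E
```

```text
top +x 60 at 82.4 slope deg 1.16
top -x 81 at -87.1 slope deg -0.33
top +y 52 at 135.2 slope deg 0.06
top -y 31 at -134.7 slope deg -1.47
top pestle s 0.18538732041327394 211.27202303235714 edges [6.45651018e-03 8.50189208e+00] [ 6.63846407e-03 -9.87396986e+00] mid at118 0.08656458895884178 slope deg 0.37514337855204627
cam [ 358.4081749   -61.22618508 1211.09524489]
scene +x 71 at 80.2 slope deg 0.02
scene -x 37 at -87.1 slope deg -0.27
scene +y 35 at 136.4 slope deg 0.16
scene pestle s -4.423519578666305 225.43213732517535 edges [ 0.0349626  10.70947476] [  0.05226789 -14.19689899] mid at118 3.4028869680779525 slope deg 2.498969544442557
cam [1264.43592841 -375.46482134 1311.55575108]
tumbler bases b,a: [[780.94959029 -86.18763884]
 [792.18358426  55.57755521]] rims [[777.60122662 -87.37277064]
 [791.04097769  54.39525018]]
```

Pestle grip is at about (514.5, 272.5) with yaw 109.4°. I'll grip 10 mm further towards the head, at (511, 282), to keep clear of the clamp. The jig is at about (577.6, -100.9) with yaw 7.45°. Now moving above the pestle.

```bash
python3 -m inch '0 0 -4.45 25.9 -23.5 -9 1;0 0 -4.45 25.9 -23.5 -9 1;0 0 -4.45 25.9 -23.5 -9 1;0 0 -4.45 25.9 -23.5 -9 1;0 0 -4.45 25.9 -23.5 -9 1;0 0 -4.45 25.9 -23.5 -9 1;0 0 -4.45 25.9 -23.5 -9 1;0 0 -4.45 25.9 -23.5 -9 1;0 0 -4.45 25.9 -23.5 -9 1;0 0 -4.45 25.9 -23.5 -9 1'; python3 -m inch '0 0 0 0 0 0 1;0 0 0 0 0 0 1'
```

```text
time: 1.1
position: [512.2, 280.4, 147.9]
eef_rot: [-3.141, -0.0, 1.907]
ft_force: [-0.9, -0.1, 0.5]
width: 88.1
finger_force: 0.0
time: 1.3
position: [511.4, 280.9, 148.0]
eef_rot: [-3.14, -0.0, 1.909]
ft_force: [-0.1, 0.5, -0.1]
width: 88.2
finger_force: 0.0
```

```bash
python3 -m inch '0 0 0 0 0 -25 1;0 0 0 0 0 -30 1;0 0 0 0 0 -30 1;0 0 0 0 0 -25 1;0 0 0 0 0 -15 1;0 0 0 0 0 -10 1;0 0 0 0 0 -7 1;0 0 0 0 0 0 1;0 0 0 0 0 0 1' 12;  python3 - <<'E'
from station import vision
import cv2,pickle
from h import *
s=vision.snapshot("scene");im=s["color"]
cv2.imwrite("pics/g1.png",cv2.resize(im[140:280,320:500],None,fx=4,fy=4,interpolation=cv2.INTER_CUBIC))
E
```

```text
time: 2.2
position: [512.2, 281.9, 7.6]
eef_rot: [3.14, 0.0, 1.91]
ft_force: [0.4, 0.6, 0.2]
width: 88.0
finger_force: 0.0
```

View pics/g1.png

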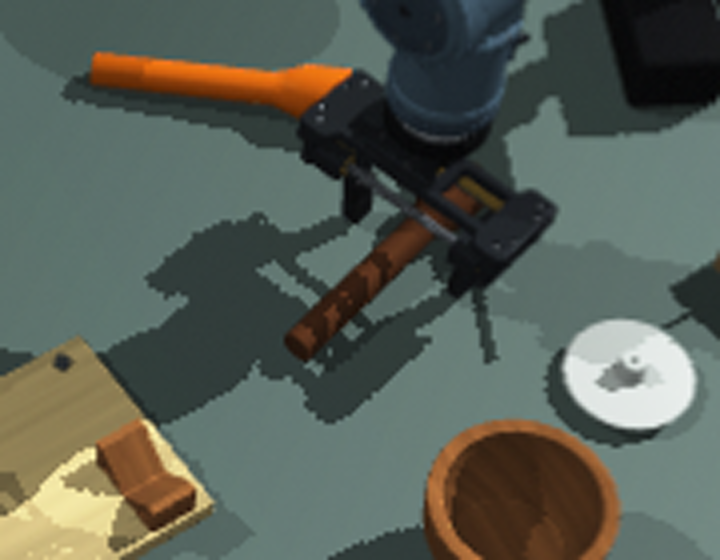

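Fingers straddle the pestle: the handle end is at crop (303,340) and the fingers at (355,195) and (465,275). The body sits above the orange look-alike at (330,85). Closing.

```bash
python3 -m inch '0 0 0 0 0 -2 0;0 0 0 0 0 0 0;0 0 0 0 0 0 0;0 0 0 0 0 0 0;0 0 0 0 0 0 0;0 0 0 0 0 0 0;0 0 0 0 0 0 0;0 0 0 0 0 0 0' 20; python3 -m inch '0 0 0 0 0 0 0;0 0 0 0 0 0 0;0 0 0 0 0 0 0;0 0 0 0 0 0 0'
```

```text
time: 3.05
position: [511.5, 281.6, 4.7]
eef_rot: [-3.141, -0.0, 1.91]
ft_force: [-0.7, 0.6, 0.3]
width: 26.4
finger_force: 0.0
time: 3.45
position: [511.5, 281.6, 4.7]
eef_rot: [-3.141, -0.0, 1.91]
ft_force: [-0.1, 0.6, 0.2]
width: 25.3
finger_force: 20.0
```

```bash
python3 -m inch '0 0 0 0 0 10 0;0 0 0 0 0 20 0;-.7 -.25 0 0 0 25 0;-.7 -.25 0 0 0 25 0;-.7 -.25 0 0 0 25 0;-.7 -.25 0 0 0 25 0;0 0 0 0 0 15 0;0 0 0 0 0 0 0'; python3 - <<'E'
from h import *
t=pickle.load(open("top0.pkl","rb"))
th=np.radians(7.45);R=np.array([[np.cos(th),-np.sin(th)],[np.sin(th),np.cos(th)]])
J=lambda p,z:((plane(t,p,z)[:,:2]-[577.6,-100.9])@R).round(0)
print("sleeve",J([[358.6,240.7]],224)," black2",J([[354.3,225.5]],150),J([[354.3,225.5]],120),J([[354.3,225.5]],90))
print("head saddle corners z46",J([[285,218],[299,217],[300,243.5],[287.5,244.5]],46))
print("handle saddle top",J([[345,213],[353,211]],53), "guide",J([[358,212],[372,205],[383,229]],84))
E
```

```text
time: 4.25
position: [513.1, 282.3, 152.6]
eef_rot: [3.136, 0.052, 1.91]
ft_force: [0.7, -0.5, -1.8]
width: 25.3
finger_force: 20.0
sleeve [[-38. -45.]]  black2 [[ 13. -49.]] [[ 19. -52.]] [[ 26. -56.]]
head saddle corners z46 [[ 81. 116.]
 [ 78.  79.]
 [  8.  86.]
 [ 10. 118.]]
handle saddle top [[ 70. -41.]
 [ 72. -62.]] guide [[  60.  -71.]
 [  73. -109.]
 [   7. -126.]]
```

```bash
python3 -m inch '0 0 -1.2 21 -30.7 0 0;0 0 -1.2 21 -30.7 0 0;0 0 -1.2 21 -30.7 0 0;0 0 -1.2 21 -30.7 0 0;0 0 -1.2 21 -30.7 0 0;0 0 -1.2 0 -30.7 0 0;0 0 -1.2 0 -30.7 0 0;0 0 -1.2 0 -30.7 0 0;0 0 -1.2 0 -30.7 0 0;0 0 -1.2 0 -30.7 0 0'; python3 -m inch '0 0 0 0 0 -10 0;0 0 0 0 0 -10 0;0 0 0 0 0 -10 0;0 0 0 0 0 0 0;0 0 0 0 0 0 0'; python3 - <<'E'
from h import *
from station import vision,monitor
o=monitor.get_obs();print(o["position"],o["ft_force"])
th=np.radians(7.45);R=np.array([[np.cos(th),-np.sin(th)],[np.sin(th),np.cos(th)]])
print("jig",(o["position"][:2]-[577.6,-100.9])@R)
for n in("top","scene"):
    s=vision.snapshot(n);im=s["color"];pickle.dump(s,open(n+"2.pkl","wb"))
    x0,y0=(265,180) if n=="top" else (240,190)
    cv2.imwrite(f"pics/{n}2.png",cv2.resize(im[y0:y0+120,x0:x0+160],None,fx=5,fy=5,interpolation=cv2.INTER_CUBIC))
E
```

```text
time: 5.25
position: [615.5, -26.7, 147.9]
eef_rot: [-3.139, 0.051, 1.7]
ft_force: [0.4, 0.1, -1.8]
width: 25.5
finger_force: 20.0
time: 5.75
position: [616.1, -24.3, 118.9]
eef_rot: [-3.14, 0.051, 1.702]
ft_force: [0.7, 0.1, -0.3]
width: 25.3
finger_force: 20.0
[616.13065222 -24.27274979 118.89189102] [ 0.72430121  0.12834775 -0.31179295]
jig [48.14095304 70.98447207]
```

View pics/scene2.png

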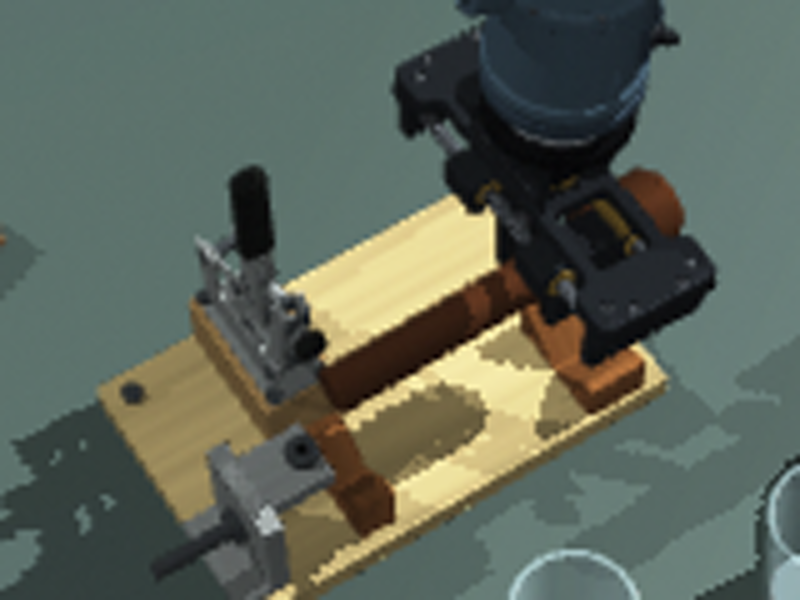

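The pestle hangs over the jig, with its handle end at crop (335,390) beside the clamp pad at (312,342). The head is behind the gripper at (650,200) and the tumblers are well off. I'll check its axis against expectation.

```bash
python3 - <<'E'
from h import *
th=np.radians(7.45);R=np.array([[np.cos(th),-np.sin(th)],[np.sin(th),np.cos(th)]])
W=lambda j:np.r_[R@np.array(j[:2])+[577.6,-100.9],j[2]]
tcp=np.array([616.1,-24.3,118.9])
for n,o in(("scene",(240,190)),("top",(265,180))):
    s=pickle.load(open(n+"2.pkl","rb"))
    for d in(-128,-60,-30):
        P=tcp+np.r_[R@np.array([0,d]),15]
        print(n,d,((proj(s,P)[0]-o)*5).round())
    for nm,j in(("handle saddle V top ends",(47,-50,53)),("lip+",(68,-50,53)),("lip-",(26,-50,53)),("head lip+",(74,102,46)),("board +x+y",(85,135,18)),("-x-y",(-85,-135,18))):
        print(n,nm,((proj(s,W(j))[0]-o)*5).round())
E
```

```text
scene -128 [327. 394.]
scene -60 [440. 330.]
scene -30 [488. 302.]
scene handle saddle V top ends [344. 461.]
scene lip+ [365. 490.]
scene lip- [323. 432.]
scene head lip+ [607. 367.]
scene board +x+y [665. 378.]
scene -x-y [ 92. 390.]
top -128 [449. 162.]
top -60 [310. 182.]
top -30 [249. 191.]
top handle saddle V top ends [424. 205.]
top lip+ [418. 166.]
top lip- [430. 244.]
top head lip+ [128. 199.]
top board +x+y [ 67. 200.]
top -x-y [619. 440.]
```

View pics/top2.png

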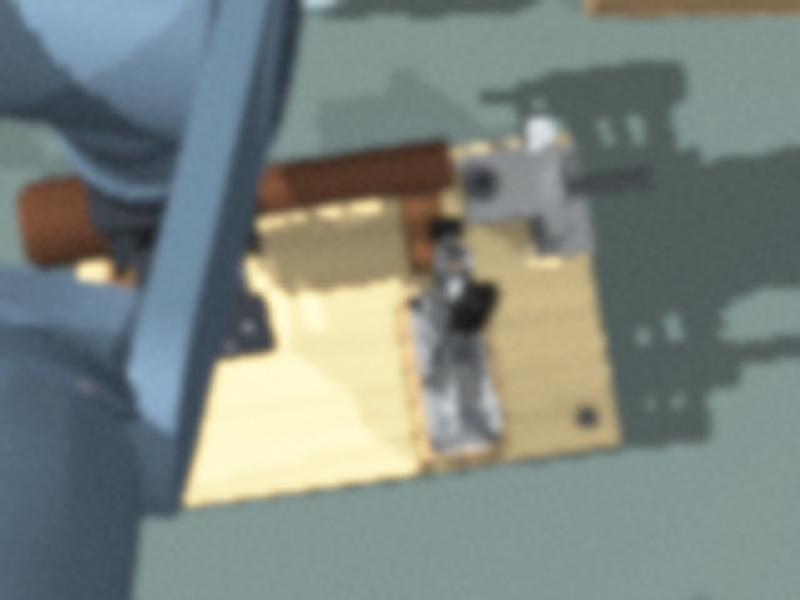

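The pestle end is at top crop (450,165), against a predicted (449,162), clear of the guide at (465,180) and the pad at (447,228). Board corners also match the prediction. Lowering.

```bash
python3 -m inch '0 0 0 0 0 -15 0;0 0 0 0 0 -15 0;0 0 0 0 0 -15 0;0 0 0 0 0 -12 0;0 0 0 -.5 0 -8 0;0 0 0 -.5 0 -6 0;0 0 0 0 0 -4 0;0 0 0 0 0 -3 0;0 0 0 0 0 0 0;0 0 0 0 0 0 0'; python3 -m inch '0 0 0 0 0 -1 0;0 0 0 0 0 0 0;0 0 0 0 0 -1 0;0 0 0 0 0 0 0'
```

```text
time: 6.85
position: [615.9, -25.5, 42.2]
eef_rot: [3.141, 0.052, 1.701]
ft_force: [0.1, -0.0, -0.8]
width: 25.5
finger_force: 20.0
time: 7.25
position: [615.5, -25.4, 39.7]
eef_rot: [3.142, 0.052, 1.701]
ft_force: [-0.6, 0.5, -0.9]
width: 25.4
finger_force: 20.0
```

```bash
for i in 1 2 3; do python3 -m inch '0 0 0 0 0 -1 0;0 0 0 0 0 0 0;0 0 0 0 0 0 0' | grep -E 'posi|ft'; done
```

```text
position: [615.5, -25.4, 38.7]
ft_force: [-0.5, -0.3, -1.4]
position: [615.6, -25.4, 37.7]
ft_force: [0.5, -0.1, -2.1]
position: [615.5, -25.4, 36.7]
ft_force: [0.6, 0.3, -0.8]
```

```bash
for i in 1 2 3; do python3 -m inch '0 0 0 0 0 -.8 0;0 0 0 0 0 0 0;0 0 0 0 0 0 0' | grep -E 'posi|ft'; done
```

```text
position: [615.7, -25.5, 36.0]
ft_force: [-0.5, 0.0, -0.3]
position: [616.1, -25.5, 35.6]
ft_force: [0.5, 0.8, 2.8]
position: [616.4, -25.4, 35.2]
ft_force: [0.3, 1.0, 5.3]
```

Contact: it's seating at TCP 35.5 as expected. I'll release a little to let it settle, then re-grip lightly.

```bash
python3 -m inch '0 0 0 0 0 0 0.45;0 0 0 0 0 0 0.45;0 0 0 0 0 0 0.45;0 0 0 0 0 0 0.45;0 0 0 0 0 0 0.45' | tail -4;python3 -m inch '0 0 0 0 0 0 0;0 0 0 0 0 0 0;0 0 0 0 0 0 0;0 0 0 0 0 0 0;0 0 0 0 0 0 0;0 0 0 0 0 0 0;0 0 0 0 0 0 0' 15;  python3 - <<'E'
from h import *
from station import vision
s=vision.snapshot("scene");im=s["color"];pickle.dump(s,open("scene3.pkl","wb"))
cv2.imwrite("pics/scene3.png",cv2.resize(im[190:310,240:400],None,fx=5,fy=5,interpolation=cv2.INTER_CUBIC))
E
```

```text
eef_rot: [-3.141, 0.052, 1.701]
ft_force: [0.2, 0.3, -0.4]
width: 39.7
finger_force: 0.0
time: 10.25
position: [616.2, -25.5, 34.6]
eef_rot: [3.14, 0.052, 1.701]
ft_force: [3.3, 0.0, 0.3]
width: 25.6
finger_force: 15.0
```

View pics/scene3.png

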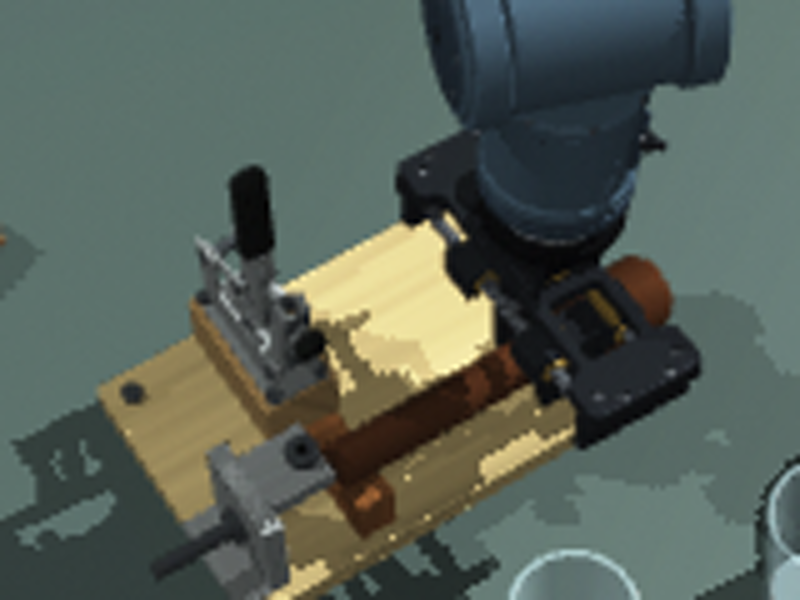

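The pestle lies in both saddles, handle end at crop (340,470) just short of the guide (320,465). Centring the grip and sliding towards the stop.

```bash
python3 -m inch '0 0 0 .9 0 0 0;0 0 0 0 0 0 0;0 0 0 .3 -2.5 0 0;0 0 0 .3 -2.5 0 0;0 0 0 .3 -2.5 0 0;0 0 0 .3 -2.5 0 0' | grep -E 'posi|ft|width';python3 -m inch '0 0 0 .3 -2.5 0 0;0 0 0 .3 -2.5 0 0;0 0 0 .4 -2.5 0 0;0 0 0 .3 -2.5 0 0;0 0 0 .3 -2.5 0 0;0 0 0 0 0 0 0' | grep -E 'posi|ft|width'
```

```text
position: [617.7, -35.4, 34.3]
ft_force: [2.0, 4.4, 2.5]
width: 25.3
position: [619.4, -48.6, 34.4]
ft_force: [2.2, 1.7, 2.2]
width: 25.4
```

```bash
f(){ grep -E 'posi|ft' | tr '\n' ' '; echo; }; python3 -m inch '0 0 0 .3 -1.5 0 0;0 0 0 .2 -1.5 0 0'|f; python3 -m inch '0 0 0 .1 -1 0 0;0 0 0 .1 -1 0 0'|f
```

```text
position: [619.7, -50.7, 34.3] ft_force: [2.3, 4.6, 3.9] 
position: [619.9, -52.7, 34.4] ft_force: [2.4, 5.0, 3.3]
```

```bash
f(){ grep -E 'posi|ft' | tr '\n' ' '; echo; }; python3 -m inch '0 0 0 .1 -1 0 0;0 0 0 .1 -1 0 0'|f; python3 -m inch '0 0 0 .1 -1 0 0'|f; python3 -m inch '0 0 0 .1 -1 0 0'|f
```

```text
position: [620.2, -54.8, 34.3] ft_force: [3.2, 4.7, 2.2] 
position: [620.3, -55.8, 34.4] ft_force: [2.8, 3.9, 2.5] 
position: [620.4, -56.8, 34.3] ft_force: [2.6, 4.3, 2.2]
```

```bash
f(){ grep -E 'posi|ft' | tr '\n' ' '; echo; }; python3 -m inch '0 0 0 .4 -1 .2 0'|f; python3 -m inch '0 0 0 .3 -1 0 0'|f; python3 -m inch '0 0 0 .1 -1 0 0'|f
```

```text
position: [620.6, -58.0, 34.4] ft_force: [2.2, 3.4, 1.7] 
position: [620.7, -58.9, 34.3] ft_force: [0.7, 4.5, 3.7] 
position: [620.8, -59.8, 34.3] ft_force: [0.8, 4.3, 2.7]
```

```bash
f(){ grep -E 'posi|ft' | tr '\n' ' '; echo; }; python3 -m inch '0 0 0 .1 -1 0 0'|f; python3 -m inch '0 0 0 .1 -1 0 0'|f
```

```text
position: [621.0, -60.9, 34.3] ft_force: [1.7, 4.0, 2.8] 
position: [621.1, -62.0, 34.3] ft_force: [1.7, 3.1, 1.5]
```

```bash
f(){ grep -E 'posi|ft' | tr '\n' ' '; echo; }; python3 -m inch '0 0 0 .1 -1 0 0'|f; python3 -m inch '0 0 0 .1 -1 0 0'|f;python3 -m inch '0 0 0 .1 -1 0 0'|f
```

```text
position: [621.3, -63.1, 34.4] ft_force: [0.9, 3.6, 2.0] 
position: [621.4, -64.1, 34.4] ft_force: [-0.1, 3.6, 1.4] 
position: [621.5, -65.2, 34.3] ft_force: [1.5, 2.5, 1.6]
```

```bash
f(){ grep -E 'posi|ft' | tr '\n' ' '; echo; }; python3 -m inch '0 0 0 .1 -1 0 0'|f; python3 -m inch '0 0 0 .1 -1 0 0'|f
```

```text
position: [621.7, -66.2, 34.4] ft_force: [0.5, 2.2, 0.9] 
position: [621.8, -67.2, 34.4] ft_force: [1.8, 1.9, -0.3]
```

```bash
f(){ grep -E 'posi|ft' | tr '\n' ' '; echo; }; python3 -m inch '0 0 0 .1 -1 0 0'|f; python3 -m inch '0 0 0 .1 -1 0 0'|f
```

```text
position: [621.9, -68.2, 34.4] ft_force: [2.0, 2.4, -0.7] 
position: [622.0, -69.2, 34.4] ft_force: [0.8, 0.8, 0.7]
```

```bash
f(){ grep -E 'posi|ft' | tr '\n' ' '; echo; }; python3 -m inch '0 0 0 .1 -.8 0 0'|f; python3 -m inch '0 0 0 .1 -.8 0 0'|f
```

```text
position: [622.1, -70.0, 34.4] ft_force: [1.5, 1.2, -0.1] 
position: [622.2, -70.5, 34.4] ft_force: [2.0, 4.3, 0.5]
```

```bash
python3 - <<'E'
from h import *
from station import vision,monitor
o=monitor.get_obs();print(o["position"],o["ft_force"],o["ft_torque"],o["width"],o["finger_force"])
s=vision.snapshot("scene");im=s["color"];pickle.dump(s,open("scene4.pkl","wb"))
hsv=cv2.cvtColor(im,cv2.COLOR_BGR2HSV)
# head end position along the axis: compare with scene3; head far edge in column direction
th=np.radians(7.45);R=np.array([[np.cos(th),-np.sin(th)],[np.sin(th),np.cos(th)]])
for n in("scene3","scene4"):
    s=pickle.load(open(n+".pkl","rb"));hsv=cv2.cvtColor(s["color"],cv2.COLOR_BGR2HSV)
    m=(((hsv[...,0]<12)|(hsv[...,0]>170))&(hsv[...,1]>100)).astype(np.uint8)
    z=np.zeros_like(m);z[225:265,345:380]=m[225:265,345:380]
    ys,xs=np.nonzero(z); P=plane(s,np.c_[xs,ys],60)
    J=(P[:,:2]-[577.6,-100.9])@R; print(n,len(xs),"head y max",J[:,1].max(),np.percentile(J[:,1],97))
cv2.imwrite("pics/scene4.png",cv2.resize(im[190:310,240:400],None,fx=5,fy=5,interpolation=cv2.INTER_CUBIC))
E
```

```text
[622.16202918 -70.48498934  34.39819499] [1.9764514  4.32773958 0.46946067] [ 0.65159738 -0.09796006  0.01792202] 25.546487299852956 15.008856151252985
scene3 92 head y max 154.55565523767433 153.24598491815513
scene4 111 head y max 108.9317278303352 106.96388663598331
```

View pics/scene4.png

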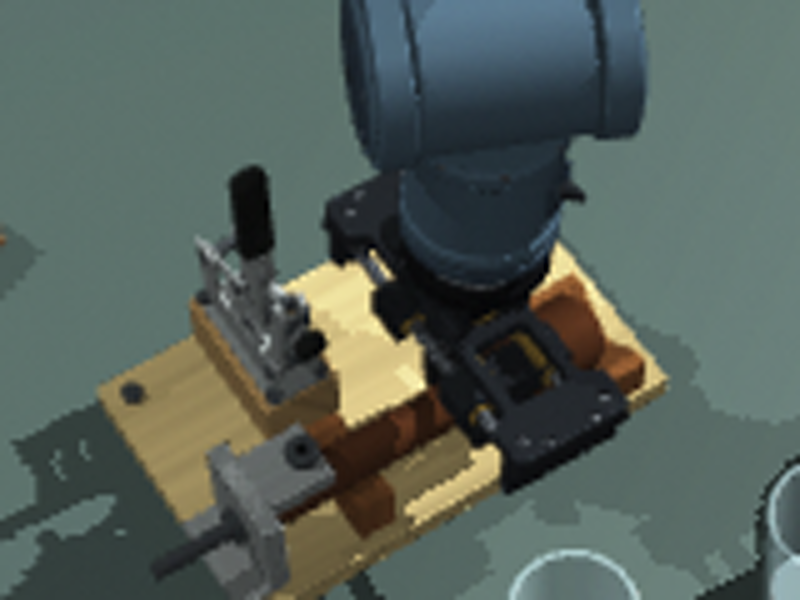

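The pestle slid with the gripper (head moved 45 mm, no slip). The handle end is under the guide, the head is in its saddle at crop (575,310), and the gripper body is clear of the clamp. The last step fell short while the force rose, so the stop is probably just reached. A small confirming push next.

```bash
f(){ grep -E 'posi|ft' | tr '\n' ' '; echo; }; python3 -m inch '0 0 0 0 -.4 0 0'|f; python3 -m inch '0 0 0 0 0 0 0'|f;
```

```text
position: [622.2, -70.5, 34.4] ft_force: [0.6, 5.0, 0.8] 
position: [622.2, -70.5, 34.4] ft_force: [0.9, 4.3, 0.4]
```

```bash
f(){ grep -E 'posi|ft' | tr '\n' ' '; echo; }; python3 -m inch '0 0 0 0 -.4 0 0;0 0 0 0 0 0 0'|f; python3 -m inch '0 0 0 0 -.4 0 0;0 0 0 0 0 0 0'|f;
```

```text
position: [622.2, -70.5, 34.4] ft_force: [0.9, 6.9, -0.0] 
position: [622.2, -70.5, 34.4] ft_force: [0.9, 7.7, 0.3]
```

Home on the stop at 7.7 N. Release and lift straight up.

```bash
f(){ grep -E 'time|posi|ft|width' | tr '\n' ' '; echo; }; python3 -m inch '0 0 0 0 0 0 .6;0 0 0 0 0 0 .6;0 0 0 0 0 0 .6;0 0 0 0 0 0 .6;0 0 0 0 0 0 .6;0 0 0 0 0 0 .6;0 0 0 0 0 5 .6;0 0 0 0 0 15 .6;0 0 0 0 0 25 .6;0 0 0 0 0 25 .6'|f; python3 -m inch '0 0 0 0 0 35 .3;0 0 0 0 0 35 0;0 0 0 0 0 35 0;0 0 0 0 0 35 0;0 0 0 0 0 10 0;0 0 0 0 0 0 0;0 0 0 0 0 0 0'|f
python3 - <<'E'
from h import *
from station import monitor,vision
o=monitor.get_obs();th=np.radians(7.45);R=np.array([[np.cos(th),-np.sin(th)],[np.sin(th),np.cos(th)]])
print(o["position"],o["eef_rot"],o["ft_force"],"jig",(o["position"][:2]-[577.6,-100.9])@R)
print("start xy",R@[0,-50]+[577.6,-100.9])
s=vision.snapshot("scene");pickle.dump(s,open("scene5.pkl","wb"))
hsv=cv2.cvtColor(s["color"],cv2.COLOR_BGR2HSV)
m=(((hsv[...,0]<12)|(hsv[...,0]>170))&(hsv[...,1]>100)).astype(np.uint8)
z=np.zeros_like(m);z[225:265,345:380]=m[225:265,345:380]
ys,xs=np.nonzero(z);J=(plane(s,np.c_[xs,ys],60)[:,:2]-[577.6,-100.9])@R;print("head y max",J[:,1].max())
E
```

```text
time: 15.35 position: [622.3, -71.7, 106.3] ft_force: [0.6, -0.8, 0.3] width: 53.1 
time: 16.05 position: [621.6, -71.5, 253.4] ft_force: [-0.0, -0.3, -0.4] width: 0.8 
[621.58160005 -71.51647266 253.36911269] [-3.14032155  0.0511995   1.70072285] [-0.00743193 -0.28526593 -0.42550436] jig [47.4202204  23.43278728]
start xy [ 584.08304719 -150.47791947]
head y max 109.38404493408908
```

Head unchanged (within a pixel). Move beside the raised handle with shut fingers, undoing the 3° tilt.

```bash
f(){ grep -E 'time|posi|rot|ft|width' | tr '\n' ' '; echo; }; python3 -m inch '.6 .08 0 -6.5 -15.7 0 0;.6 .08 0 -6.5 -15.7 0 0;.6 .08 0 -6.5 -15.7 0 0;.6 .08 0 -6.5 -15.7 0 0;.6 .08 0 -6.5 -15.7 0 0;0 0 0 0 0 -10 0;0 0 0 0 0 -18 0;0 0 0 0 0 -18 0;0 0 0 0 0 -17 0;0 0 0 0 0 0 0'|f; python3 - <<'E'
from h import *
from station import vision
s=vision.snapshot("scene");im=s["color"]
cv2.imwrite("pics/scene6.png",cv2.resize(im[170:310,220:400],None,fx=4.2,fy=4.2,interpolation=cv2.INTER_CUBIC))
E
```

```text
time: 17.1 position: [587.4, -148.3, 186.5] eef_rot: [-3.135, -0.006, 1.701] ft_force: [-1.4, -0.5, -0.5] width: 0.6
```

View pics/scene6.png

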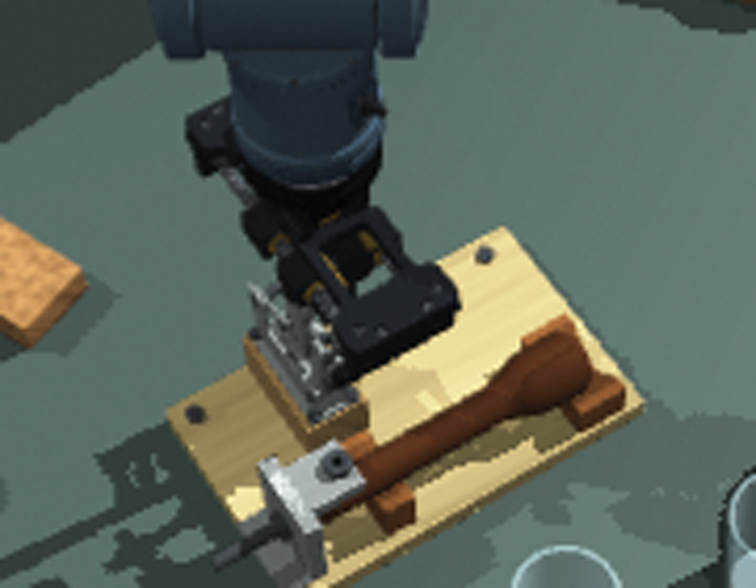

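The pestle is seated in both saddles with its end under the guide. The shut fingers stand right beside the raised handle. Now pushing the handle over to -x.

```bash
f(){ grep -E 'time|posi|ft' | tr '\n' ' '; echo; }; python3 -m inch '0 0 0 -4 -2 0 0;0 0 0 -4 -.5 0 0;0 0 0 -4 -.5 1 0;0 0 0 -4 -.5 1 0'|f; python3 -m inch '0 0 0 -4 -.5 1 0;0 0 0 -4 -.5 2 0;0 0 0 -4 -.5 2 0;0 0 0 -4 -.5 1 0'|f;  python3 -m inch '0 0 0 -4 -.5 1 0;0 0 0 -4 -.5 1 0;0 0 0 -4 -.5 1 0;0 0 0 -4 -.5 1 0'|f
```

```text
time: 17.55 position: [573.8, -153.9, 194.4] ft_force: [3.4, -0.1, 2.6] 
time: 17.95 position: [557.7, -156.0, 200.0] ft_force: [2.6, 0.1, 1.3] 
time: 18.35 position: [540.9, -157.6, 203.0] ft_force: [0.8, -0.0, 0.7]
```

```bash
f(){ grep -E 'time|posi|ft' | tr '\n' ' '; echo; }; python3 -m inch '0 0 0 -5 -.3 -3 0;0 0 0 -5 -.3 -3 0;0 0 0 -5 -.3 -3 0;0 0 0 -5 -.5 -3 0'|f; python3 -m inch '0 0 0 -4 -.5 -3 0;0 0 0 -4 -.5 -3 0;0 0 0 -3 -.4 -5 0;0 0 0 -3 -.4 -5 0'|f
```

```text
time: 18.75 position: [521.1, -159.1, 191.1] ft_force: [0.0, -0.3, 1.1] 
time: 19.15 position: [507.4, -160.9, 175.0] ft_force: [0.2, -0.5, 0.8]
```

```bash
f(){ grep -E 'time|posi|ft' | tr '\n' ' '; echo; }; python3 -m inch '0 0 0 -2 -.3 -4 0;0 0 0 -2 -.3 -4 0'|f; python3 -m inch '0 0 0 -1.5 -.2 -3 0;0 0 0 -1.2 -.2 -3 0'|f; python3 -m inch '0 0 0 -1 -.1 -2 0;0 0 0 -1 -.1 -2 0'|f
```

```text
time: 19.35 position: [503.5, -161.5, 166.9] ft_force: [-0.2, -0.6, -0.4] 
time: 19.55 position: [501.0, -161.9, 161.2] ft_force: [0.6, 0.0, 0.3] 
time: 19.75 position: [499.1, -162.1, 157.4] ft_force: [0.3, 0.6, 0.4]
```

```bash
f(){ grep -E 'time|posi|ft' | tr '\n' ' '; echo; }; for i in 1; do python3 -m inch '0 0 0 -.6 -.1 -2 0;0 0 0 -.6 -.1 -2 0'|f; python3 -m inch '0 0 0 -.5 0 -2 0;0 0 0 -.5 0 -2 0'|f; done
```

```text
time: 19.95 position: [497.9, -162.4, 153.7] ft_force: [-1.8, 0.8, 4.6] 
time: 20.15 position: [497.0, -162.6, 150.0] ft_force: [-3.8, 0.9, 6.0]
```

```bash
f(){ grep -E 'time|posi|ft' | tr '\n' ' '; echo; }; python3 -m inch '0 0 0 -.5 0 -1.5 0;0 0 0 -.5 0 -1.5 0'|f; python3 -m inch '0 0 0 -.5 0 -1.5 0;0 0 0 -.5 0 -1.5 0'|f
```

```text
time: 20.35 position: [496.0, -162.7, 147.3] ft_force: [-3.1, -0.2, 8.0] 
time: 20.55 position: [495.2, -162.8, 144.4] ft_force: [-4.0, 0.0, 8.6]
```

```bash
f(){ grep -E 'time|posi|ft' | tr '\n' ' '; echo; }; python3 -m inch '0 0 0 -1 0 -1.5 0;0 0 0 -1 0 -1.5 0'|f; python3 -m inch '0 0 0 -.8 0 -1.5 0;0 0 0 -.8 0 -1.5 0'|f
```

```text
time: 20.75 position: [494.2, -162.9, 141.7] ft_force: [2.1, 1.3, 6.9] 
time: 20.95 position: [493.3, -163.0, 138.9] ft_force: [4.4, 2.5, 5.0]
```

```bash
f(){ grep -E 'time|posi|ft' | tr '\n' ' '; echo; }; python3 -m inch '0 0 0 -.5 0 -1.5 0;0 0 0 -.5 0 -1.5 0'|f; python3 -m inch '0 0 0 -.3 0 -1.5 0;0 0 0 -.3 0 -1.5 0'|f
```

```text
time: 21.15 position: [492.1, -163.0, 135.7] ft_force: [5.7, -0.1, 4.8] 
time: 21.35 position: [489.5, -162.4, 131.3] ft_force: [1.2, -0.4, 1.1]
```

```bash
f(){ grep -E 'time|posi|ft' | tr '\n' ' '; echo; }; python3 -m inch '0 0 0 0 0 -1.5 0;0 0 0 0 0 -1.5 0'|f; python3 -m inch '0 0 0 0 0 -1.5 0;0 0 0 0 0 -1.5 0'|f; python3 -m inch '0 0 0 0 0 -1.5 0;0 0 0 0 0 -1 0'|f
```

```text
time: 21.55 position: [488.4, -161.8, 127.4] ft_force: [0.4, 0.5, 0.7] 
time: 21.75 position: [489.0, -161.9, 124.8] ft_force: [-0.6, 0.7, 0.1] 
time: 21.95 position: [489.5, -162.2, 122.7] ft_force: [0.6, 0.1, -0.8]
```

Force gone, so it likely snapped over. I'll touch down gently to confirm a firm stop at about 119.

```bash
f(){ grep -E 'time|posi|ft' | tr '\n' ' '; echo; }; python3 -m inch '0 0 0 0 0 -1 0;0 0 0 0 0 -1 0'|f; python3 -m inch '0 0 0 0 0 -1 0;0 0 0 0 0 0 0'|f;  python3 -m inch '0 0 0 0 0 -.7 0;0 0 0 0 0 0 0'|f
```

```text
time: 22.15 position: [489.7, -162.3, 121.0] ft_force: [-0.3, 0.1, 0.4] 
time: 22.35 position: [489.6, -162.3, 119.9] ft_force: [-0.0, -0.0, -0.2] 
time: 22.55 position: [489.7, -162.3, 119.3] ft_force: [0.0, 0.2, 0.5]
```

```bash
f(){ grep -E 'time|posi|ft' | tr '\n' ' '; echo; }; python3 -m inch '0 0 0 0 0 10 0;0 0 0 0 0 25 0;0 0 0 0 0 35 0;0 0 0 0 0 35 0;0 0 0 -5 25 20 0;0 0 0 -10 40 0 0;0 0 0 -10 40 0 0;0 0 0 -10 40 0 0;0 0 0 -10 40 0 0;0 0 0 0 0 0 0'|f; python3 - <<'E'
from h import *
from station import vision
a=vision.snapshot("scene")["color"];b=vision.snapshot("top")["color"]
A=cv2.resize(a[200:310,240:390],(600,440),interpolation=cv2.INTER_CUBIC)
B=cv2.resize(b[190:300,270:400],(0,0),fx=1.53,fy=1.53,interpolation=cv2.INTER_CUBIC)
o=np.zeros((600,800,3),np.uint8);o[:440,:600]=A;o[440:600,:][:B.shape[0],:B.shape[1]]=B[:160]
S=cv2.resize(a,(0,0),fx=.6,fy=.33);o[440:440+S.shape[0],300:300+S.shape[1]]=S
cv2.imwrite("pics/fin.png",o)
h=[]
for n,im in(("scene",a),("top",b)):
    d=cv2.absdiff(im,pickle.load(open(n+"0.pkl","rb"))["color"]).max(2)
    print(n,(d>60).sum())
E
```

```text
time: 23.55 position: [443.4, 26.4, 245.1] ft_force: [-0.2, -1.4, 0.3] 
scene 8207
top 15910
```

View pics/fin.png

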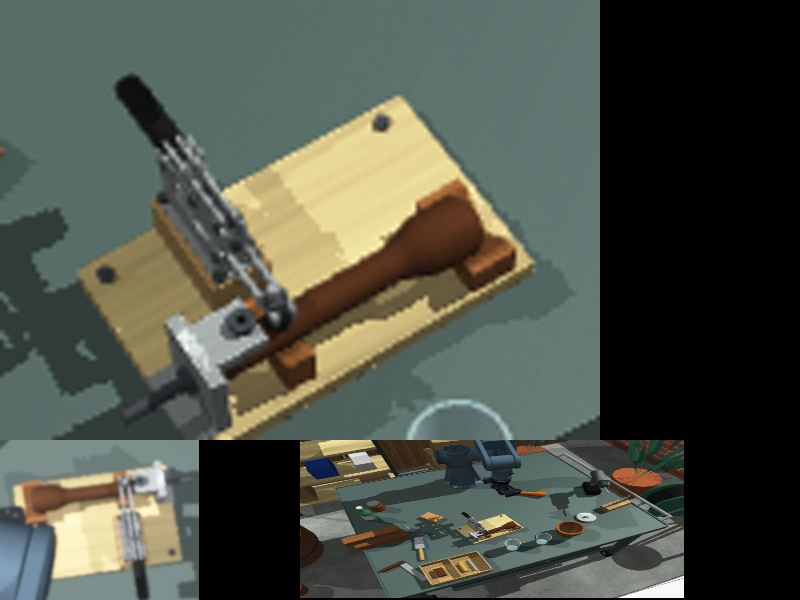

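The clamp arm lies over the pestle with its pad down at crop (278,315), and the handle is down with its sleeve end at (125,85). The pestle is in both saddles and the bystanders are untouched. One numeric check that the handle is fully level and the head hasn't moved.

```bash
python3 - <<'E'
from h import *
from station import vision
th=np.radians(7.45);R=np.array([[np.cos(th),-np.sin(th)],[np.sin(th),np.cos(th)]])
W=lambda j:np.r_[R@np.array(j[:2])+[577.6,-100.9],j[2]]
s=vision.snapshot("scene");im=s["color"]
for t,c in((0,(-113,112)),(.22,(-110,135)),(.1,(-111.5,123))):
    e=[proj(s,W((c[0]-k*np.cos(t),-50,c[1]+k*np.sin(t))))[0].round(1) for k in(35,0,-35)];print(t,e)
m=(im.max(2)<50).astype(np.uint8);z=np.zeros_like(m);z[212:242,262:292]=m[212:242,262:292]
c=biggest(z);print("sleeve",cv2.minAreaRect(c),cv2.boundingRect(c))
hsv=cv2.cvtColor(im,cv2.COLOR_BGR2HSV)
m=(((hsv[...,0]<12)|(hsv[...,0]>170))&(hsv[...,1]>100)).astype(np.uint8)
z=np.zeros_like(m);z[225:265,345:380]=m[225:265,345:380]
ys,xs=np.nonzero(z);J=(plane(s,np.c_[xs,ys],60)[:,:2]-[577.6,-100.9])@R;print("head y max",J[:,1].max())
E
```

```text
0 [array([270.2, 219.3]), array([276.6, 228.1]), array([283.1, 237.2])]
0.22 [array([269.7, 213.7]), array([276.3, 224.1]), array([283.1, 234.6])]
0.1 [array([269.9, 216.6]), array([276.5, 226.2]), array([283.2, 236. ])]
sleeve ((276.780029296875, 228.0399932861328), (21.400001525878906, 6.800000190734863), 53.13010025024414) (269, 219, 16, 19)
head y max 109.38404493408908
```

The sleeve centre is at (276.8, 228.0), matching level and locked (276.6, 228.1). The head hasn't moved.

```bash
python3 -c "
from station import workorder
print(workorder.sign_off())"
```

```text
the job is handed in; nothing more can be done
None
```

The pestle lies in both saddles with its handle end bearing on the stop screw (last push about 8 N). The toggle clamp is locked over it with the handle level, nothing else on the cart was disturbed in the views I checked, and the job is handed in at about 24 s of the 69 s allowed.

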